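Seat the stove-base cover with its four T-screws

TASK

Tighten the four black T-handle screws on the large round cover of the stove base clockwise until each is fully home, its bar pointing at the middle of the cover. Work crisscross so that the cover goes down flat: after one screw always take the one diagonally opposite it, then the other two; never tighten two neighbours while both screws opposite them are still loose.

Things in the scene. Friction and masses are not known exactly. Their poses are not given: they have to be found in the camera images.
- grip_a (a point): T-handle screw a, one of four evenly round the cover, lettered clockwise from above: black bar 40 mm long, 10 thick, 20 tall on a neck, 80 mm from the middle of the big round aluminium cover (224 mm across). Point on the screw's axis, 25 to 27 mm above the cover's face, 9 mm below the bar's top, some 113 mm above the table (2 to 4 mm lower once all are tight). x axis along the bar, z up; turns with the screw.
- screw_a (a joint): turn of screw a in rad: grows as the screw is turned clockwise seen from above (tightened); starts loose between 0 and 0.35, hard stop (fully tight) at 1.3, where the bar points at the cover's middle. It stays where it is left (friction 0.08 N m).
- grip_b (a point): T-handle screw b, a quarter round clockwise from a: black bar 40 mm long, 10 thick, 20 tall on a neck, 80 mm from the middle of the big round aluminium cover (224 mm across). Point on the screw's axis, 25 to 27 mm above the cover's face, 9 mm below the bar's top, some 113 mm above the table (2 to 4 mm lower once all are tight). x axis along the bar, z up; turns with the screw.
- screw_b (a joint): turn of screw b in rad: grows as the screw is turned clockwise seen from above (tightened); starts loose between 0 and 0.35, hard stop (fully tight) at 1.3, where the bar points at the cover's middle. It stays where it is left (friction 0.08 N m).
- grip_c (a point): T-handle screw c, opposite a: black bar 40 mm long, 10 thick, 20 tall on a neck, 80 mm from the middle of the big round aluminium cover (224 mm across). Point on the screw's axis, 25 to 27 mm above the cover's face, 9 mm below the bar's top, some 113 mm above the table (2 to 4 mm lower once all are tight). x axis along the bar, z up; turns with the screw.
- screw_c (a joint): turn of screw c in rad: grows as the screw is turned clockwise seen from above (tightened); starts loose between 0 and 0.35, hard stop (fully tight) at 1.3, where the bar points at the cover's middle. It stays where it is left (friction 0.08 N m).
- grip_d (a point): T-handle screw d, opposite b: black bar 40 mm long, 10 thick, 20 tall on a neck, 80 mm from the middle of the big round aluminium cover (224 mm across). Point on the screw's axis, 25 to 27 mm above the cover's face, 9 mm below the bar's top, some 113 mm above the table (2 to 4 mm lower once all are tight). x axis along the bar, z up; turns with the screw.
- screw_d (a joint): turn of screw d in rad: grows as the screw is turned clockwise seen from above (tightened); starts loose between 0 and 0.35, hard stop (fully tight) at 1.3, where the bar points at the cover's middle. It stays where it is left (friction 0.08 N m).

How it is judged:
By the outcome, as a careful person would: the job done as asked, in the order asked, and still so for the second after the job is handed in, with the robot touching nothing.
It also fails if it takes over 62 s, if anything falls off the work surface, if the arm or the gripper's body presses on something with over 40 N, if the wrist force passes 120 N, or if a joint passes its speed limit or range.

ROBOT

A 6-joint arm with a two-finger parallel gripper is mounted at the origin on the work surface. World frame = base frame: x ahead of the robot, y to its left, z up, the work surface at z = 0. Lengths are in m, angles in rad, forces in N, time in s.
With the tool pointing down it reaches from about 0.275 to 0.975 m from the base axis. Payload 8.4 kg.
Tool frame: the origin (TCP) lies at the very end of the fingers, on their centre line; the grasp point (between the pads) lies 19 mm behind it; z points along the fingers, y is the direction in which the jaws open and shut (so a half turn about z gives the same grasp; the last joint's range is limited). The gripper opens to 92 mm and grips with 3 to 60 N. Pads are 20 mm wide; open, the fingers measure 128 mm over their backs; the gripper's body (75 mm by 189 mm) begins 69 mm behind the grasp point.
Start: joints at [-1.173, 0.353, 1.633, -0, 1.155, -0.002], TCP at [0.243, -0.576, 0.215] pointing down, gripper open.
Joint ranges: [-2.63, 2.63], [-0.92, 2.1], [0.06, 2.66], [-1.3, 4.44], [0, 2.69], [-3.02, 3.02]. Speed limits (rad/s): [2.22, 2.22, 2.79, 3.14, 3.14, 3.14].

INTERFACE

Orientations are given as [roll, pitch, yaw] about the fixed x, y, z axes, in that order (R = Rz(yaw) Ry(pitch) Rx(roll)).
In Python, from workcell import monitor, imaging, arm gives the robot as it stands.
- The arm moves only by the tool drive_tool, never from a script. Its argument "moves" is a list of rows, each a list of 6 numbers: the shift along the tool's x, y, z in mm, then the turn, a rotation vector about the tool's x, y, z in rad. A call has 1 to 8 rows; each row is the pose to reach, as a shift and turn from the pose commanded when the call began, along the tool's axes at that moment; what a row does not reach only later rows make up. A row lasts 1/12 s, in which the tool goes at most 41.7 mm and 7.16 degrees, less where a joint would pass 70% of its speed; a pose out of reach is approached as far as the arm can. A call with a gripper value outside its range is refused whole. "hand" is the opening in per cent of the stroke, from 0 (shut) to 100 (fully open), set as the call begins (left out, the last holds). The fingers move at their own pace and stop on an object; "grip_force" is the grip in N (left out, the last holds). Time passes only in rows, so rows that repeat a pose let the fingers close. It gives the time, the measured TCP pose, the force and the opening at its end, in the units of the state.
- monitor.get_state(): the state, without advancing time (a new reading comes with each control period).
- imaging.camera(name): name is "scene" or "top" or "wrist"; returns the picture (480x640x3 uint8, red, green, blue); there is no depth.
- imaging.calibration(name): a dict with "camera_matrix" (3x3 intrinsics, pixels), "D" ([k1, k2, p1, p2, k3] as OpenCV has them; the pictures are not rectified), "position" and "rotation" of the camera in the world. Camera axes: x right, y down, z forward; pixel columns grow to the right and rows downward; lengths in m; the calibration is good to about 2 mm. A picture is of the moment at which its call begins: read the wrist's pose just before it. calibration takes no time and is no camera call; for the wrist camera it gives the pose at the moment of the call.
- arm.job_done(): hands the job in, once; it reports no verdict.
The state is a dict: "time": time; "joints": joint angles; "qvel": joint speeds; "tau": joint torques, N m; "tool_pos": TCP position; "eef_rot": TCP orientation; "force": force on the tool from outside, world axes, zero at the start; "moment": the same for the moment, N m; "opening": opening from 0.0 (shut) to 1.0 (fully open).
Only numpy, scipy, OpenCV 4.12 (cv2) and the standard library are available. Lean on these libraries where they do the work, as an engineer would, in place of code of your own. Each camera call takes 0.05 s, during which the arm holds its last target.

## Working session

There is one attempt and no reset: what is moved stays moved. The work goes in short steps, Python scripts to look and compute and a tool call to move; the robot and the scene stay as the last step left them, time stands still between calls to the robot, and variables do not carry over. Pictures are saved under pics/ and viewed, and the job is handed in when it is done.

Besides the shell and the picture viewer there is one more tool, called after "Request:" as name(argument=value, ...), one argument or row to a line, values as JSON. drive_tool: Moves the arm, as the interface text tells. Its arguments: {"type":"object","properties":{"moves":{"type":"array"},"hand":{"type":"number"},"grip_force":{"type":"number"}},"required":["moves"]}

```bash
mkdir -p pics; ls; python3 - <<'E'
from workcell import monitor, imaging, arm
import cv2
print(monitor.get_state())
for n in ["scene","top","wrist"]:
    im=imaging.camera(n); cv2.imwrite(f"pics/{n}0.png",im[:,:,::-1]); print(n,imaging.calibration(n))
E
```

```text
pics
{'time': 0.0, 'joints': array([-1.17341447e+00,  3.53606552e-01,  1.63412672e+00, -8.34591040e-06,
        1.15517783e+00, -2.38776273e-03]), 'qvel': array([-7.98074193e-04,  4.78883069e-04, -8.89461670e-04, -4.83666245e-06,
       -4.39664409e-04,  1.39252287e-03]), 'tau': array([ 3.46299836e-03, -5.93837607e+01, -3.34214437e+01,  6.98551512e-02,
        2.36691954e-02, -7.40164137e-05]), 'tool_pos': array([ 0.24307121, -0.57527139,  0.21389283]), 'eef_rot': array([-3.14027418e+00,  4.48276949e-06,  3.99772994e-01]), 'force': array([-0.1175769 , -0.30743033,  0.59806473]), 'moment': array([ 0.02883162, -0.02481801,  0.00545054]), 'opening': 1.0021662551643897}
scene {'camera_matrix': array([[479.96207752,   0.        , 327.21787997],
       [  0.        , 479.96207752, 241.69733619],
       [  0.        ,   0.        ,   1.        ]]), 'D': array([-0.12615284,  0.        ,  0.        ,  0.        ,  0.        ]), 'position': array([ 1.05035696, -0.20560342,  0.51973667]), 'rotation': array([-2.18258407, -0.0197388 ,  1.10859845])}
top {'camera_matrix': array([[442.11334689,   0.        , 318.90068428],
       [  0.        , 442.11334689, 242.16554883],
       [  0.        ,   0.        ,   1.        ]]), 'D': array([-0.06843746,  0.        ,  0.        ,  0.        ,  0.        ]), 'position': array([0.43670938, 0.05225742, 0.79232333]), 'rotation': array([-2.93723215e+00, -9.95953117e-04, -1.65119742e+00])}
wrist {'camera_matrix': array([[371.35176529,   0.        , 314.35721168],
       [  0.        , 371.35176529, 231.05678331],
       [  0.        ,   0.        ,   1.        ]]), 'D': array([-0.07773416,  0.        ,  0.        ,  0.        ,  0.        ]), 'position': array([ 0.31108291, -0.54693671,  0.38313821]), 'rotation': array([ 2.87528380e+00,  5.57725317e-04, -1.17091331e+00])}
```

View pics/top0.png

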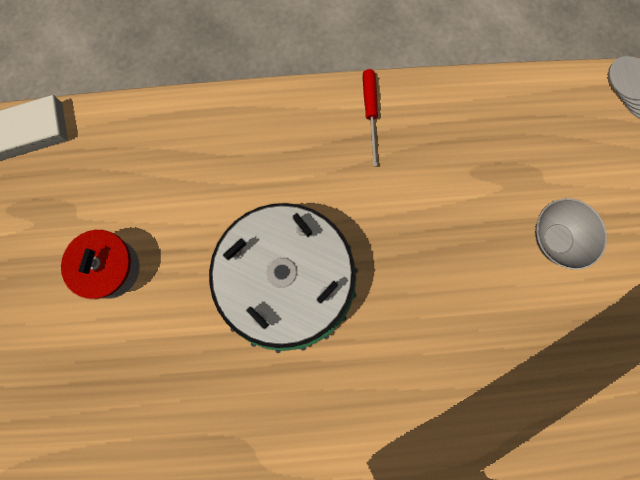

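View pics/scene0.png

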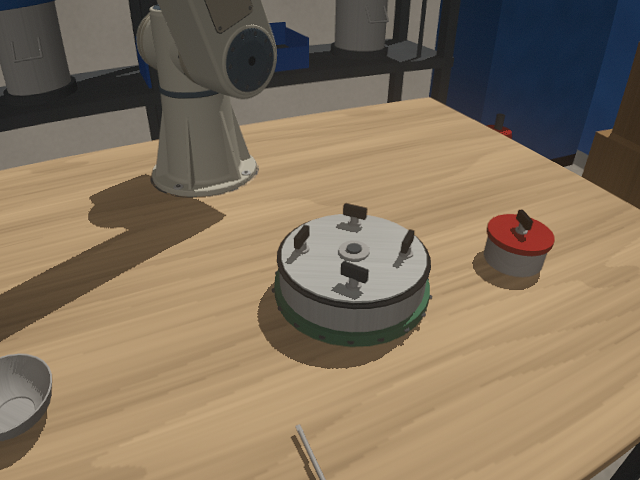

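```bash
cat > h.py <<'E'
from workcell import monitor, imaging
import numpy as np, cv2
from scipy.spatial.transform import Rotation as Ro
def ray(cal,px,z):
    px=np.asarray(px,float).reshape(-1,1,2)
    n=cv2.undistortPoints(px,cal["camera_matrix"],cal["D"])[:,0]
    d=np.c_[n,np.ones(len(n))]@Ro.from_euler("xyz",cal["rotation"]).as_matrix().T
    p=cal["position"]; return p+d*((z-p[2])/d[:,2])[:,None]
def dark(im,thr):
    return (im.max(2)<thr).astype(np.uint8)
def bars(im,cal,thr=45,z=.112,amin=60,amax=20000):
    m=dark(im,thr); n,l,s,c=cv2.connectedComponentsWithStats(m)
    out=[]
    for i in range(1,n):
        if not amin<s[i,4]<amax: continue
        ys,xs=np.nonzero(l==i); P=ray(cal,np.c_[xs,ys],z)[:,:2]
        (cx,cy),(w,h),a=cv2.minAreaRect((P*1000).astype(np.float32))
        C=P.mean(0); u,sv,vt=np.linalg.svd(P-C,full_matrices=False); v=vt[0]
        out.append((C.round(4),s[i,4],c[i].round(0),(round(max(w,h)),round(min(w,h))),round(float(np.degrees(np.arctan2(v[1],v[0])))%180,1)))
    return m,out
E
python3 - <<'E'
from h import *
im=imaging.camera("top");cal=imaging.calibration("top")
for t in (30,45):
    m,o=bars(im,cal,t)
    print(t)
    for x in o: print(*x)
# cover outline: bright, low-saturation region near 282,272
hsv=cv2.cvtColor(im,cv2.COLOR_RGB2HSV); g=((hsv[...,1]<40)&(hsv[...,2]>120)).astype(np.uint8)
n,l,s,c=cv2.connectedComponentsWithStats(g); i=l[255,270+35]; print(s[i],c[i])
cs,_=cv2.findContours((l==i).astype(np.uint8),cv2.RETR_EXTERNAL,cv2.CHAIN_APPROX_NONE); c=max(cs,key=len)
P=ray(cal,c[:,0],.087)[:,:2]; 
h=cv2.convexHull((P*1000).astype(np.float32)); print(cv2.fitEllipse((P*1000).astype(np.float32)),cv2.minEnclosingCircle(h))
E
```

```text
30
[0.4998 0.033 ] 511 [327. 292.] (224, 106) 158.8
[0.6078 0.0642] 144 [302. 225.] (40, 10) 32.9
[0.5845 0.1973] 75 [219. 246.] (85, 10) 150.4
[0.5772 0.173 ] 181 [235. 249.] (36, 13) 128.1
[0.5764 0.4104] 228 [ 87. 261.] (37, 17) 163.9
[0.4689 0.1816] 206 [232. 319.] (141, 27) 37.2
[0.4987 0.0337] 131 [327. 292.] (38, 8) 132.1
[0.4674 0.1416] 122 [258. 318.] (38, 8) 38.7
45
[0.5135 0.0841] 1261 [294. 286.] (225, 225) 101.9
[0.6075 0.0642] 163 [302. 225.] (41, 11) 32.8
[0.577 0.173] 191 [235. 249.] (37, 13) 128.3
[0.5653 0.3366] 217 [132. 264.] (65, 19) 4.2
[0.5764 0.4103] 234 [ 87. 261.] (37, 17) 163.4
[0.499  0.0334] 146 [327. 292.] (38, 9) 132.1
[0.4682 0.1428] 157 [258. 317.] (38, 10) 40.9
[  213   206   138   138 13029] [281.09908665 275.01888096]
((537.631591796875, 104.32525634765625), (220.51809692382812, 221.0112762451172), 0.5185114741325378) ((537.7382202148438, 104.21057891845703), 111.43450927734375)
```

```bash
cat >> h.py <<'E'
def delta(pos,yawdeg):
    s=monitor.get_state(); R=Ro.from_euler("xyz",s["eef_rot"]); T=Ro.from_euler("xyz",[np.pi,0,np.radians(yawdeg)])
    d=R.inv().apply(np.array(pos)-s["tool_pos"])*1000; r=(R.inv()*T).as_rotvec()
    print("t",round(s["time"],2),"pos",s["tool_pos"].round(4),"rot",np.degrees(s["eef_rot"]).round(2),"q6",s["joints"][5].round(2),"F",s["force"].round(1),"M",s["moment"].round(2),"op",round(s["opening"],3))
    print("delta",d.round(1),r.round(4))
E
python3 -c "
from h import *
delta([.6077,.0642,.22],33)"
```

```text
t 0.2 pos [ 0.2432 -0.5754  0.2141] rot [-179.95   -0.     22.91] q6 -0.0 F [-0.4  0.5 -0.8] M [-0.01 -0.02 -0.01] op 1.001
delta [ 584.7 -447.3   -5.5] [-8.000e-04 -1.000e-04 -1.762e-01]
```

Request:
drive_tool(
  moves=[
    [30,-23,0,0,0,0],
    [62,-48,0,0,0,0],
    [95,-72,0,0,0,0],
    [128,-98,0,0,0,-0.05],
    [160,-122,0,0,0,-0.1],
    [192,-147,0,0,0,-0.15],
    [225,-172,0,0,0,-0.176],
    [257,-197,0,0,0,-0.176],
  ],
  hand=45,
)

```text
time: 0.87
tool_pos: [0.4039, -0.2924, 0.2147]
eef_rot: [3.141, -0.0, 0.577]
force: [0.7, -0.2, -0.2]
opening: 0.459
```

```bash
python3 -c "
from h import *
delta([.6077,.0642,.22],33)"
```

```text
t 0.87 pos [ 0.4039 -0.2924  0.2147] rot [ 1.7999e+02 -1.0000e-02  3.3080e+01] q6 0.36 F [ 0.7 -0.2 -0.2] M [0.   0.   0.01] op 0.459
delta [ 365.4 -187.5   -5.3] [ 0.0002 -0.0001  0.0013]
```

Request:
drive_tool(
  moves=[
    [35,-18,0,0,0,0],
    [70,-36,0,0,0,0],
    [105,-54,0,0,0,0],
    [140,-72,0,0,0,0],
    [175,-90,0,0,0,0],
    [210,-108,0,0,0,0],
    [246,-126,0,0,0,0],
    [282,-144,0,0,0,0],
  ],
)

```text
time: 1.53
tool_pos: [0.562, -0.0179, 0.2146]
eef_rot: [3.141, -0.0, 0.576]
force: [-0.6, -1.2, -0.0]
opening: 0.455
```

Request:
drive_tool(
  moves=[
    [35,-18,-2,0,0,0],
    [70,-36,-5,0,0,0],
    [84,-43,-5,0,0,0],
    [84,-43,-5,0,0,0],
    [84,-43,-5,0,0,0],
  ],
)

```text
time: 1.95
tool_pos: [0.6081, 0.0621, 0.219]
eef_rot: [-3.141, 0.001, 0.578]
force: [0.1, -0.5, -0.1]
opening: 0.447
```

```bash
python3 - <<'E'
from h import *
delta([.6077,.0642,.22],33)
cal=imaging.calibration("wrist"); im=imaging.camera("wrist"); cv2.imwrite("pics/w1.png",im[:,:,::-1])
for t in (30,45):
    m,o=bars(im,cal,t,amin=150)
    print(t)
    for x in o: print(*x)
E
```

```text
t 1.95 pos [0.6081 0.0621 0.219 ] rot [-1.7999e+02  7.0000e-02  3.3090e+01] q6 1.09 F [ 0.1 -0.5 -0.1] M [-0.03  0.02 -0.01] op 0.447
delta [ 0.8 -2.  -1. ] [-0.0002  0.0013  0.0016]
30
[0.5791 0.172 ] 797 [171. 183.] (45, 11) 130.6
[0.6094 0.0642] 666 [313. 226.] (41, 9) 32.7
[0.3797 0.2431] 381 [  6. 329.] (38, 15) 12.4
45
[0.6105 0.3114] 3362 [29. 45.] (70, 39) 7.7
[0.5793 0.172 ] 828 [171. 183.] (45, 13) 130.6
[0.6094 0.0642] 675 [313. 226.] (41, 11) 32.8
```

View pics/w1.png

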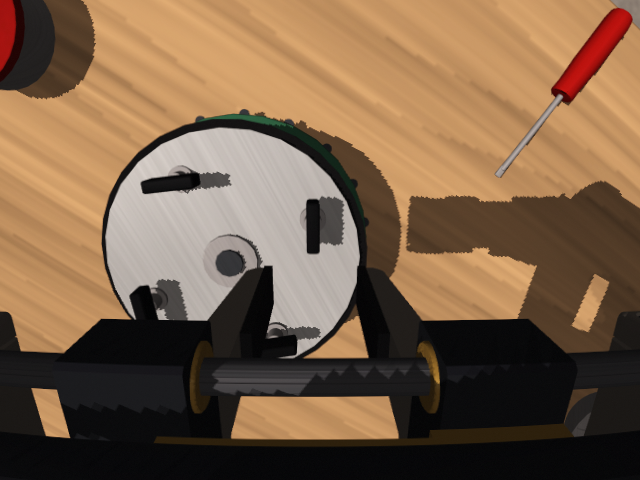

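Request:
drive_tool(
  moves=[
    [2,-1.5,30,0,0,0],
    [2,-1.5,65,0,0,0],
    [2,-1.5,95,0,0,0],
    [2,-1.5,112,0,0,0],
    [2,-1.5,120,0,0,0],
    [2,-1.5,124,0,0,0],
    [2,-1.5,124,0,0,0],
  ],
  hand=45,
)

```text
time: 2.58
tool_pos: [0.609, 0.0632, 0.0956]
eef_rot: [-3.141, 0.001, 0.575]
force: [0.3, -0.6, 0.5]
opening: 0.447
```

Request:
drive_tool(
  moves=[
    [0,0,0,0,0,0],
    [0,0,0,0,0,0],
    [0,0,0,0,0,0],
    [0,0,0,0,0,0],
    [0,0,0,0,0,0],
    [0,0,0,0,0,0],
  ],
  hand=0,
  grip_force=30,
)

```text
time: 3.08
tool_pos: [0.6094, 0.0646, 0.096]
eef_rot: [-3.141, -0.0, 0.576]
force: [-1.3, 0.9, 0.9]
opening: 0.129
```

```bash
python3 - <<'E'
from h import *
delta([.6087,.0642,.096],-29.2)
im=imaging.camera("scene"); cv2.imwrite("pics/s1.png",im[:,:,::-1])
E
```

```text
t 3.08 pos [0.6094 0.0646 0.096 ] rot [-1.7999e+02 -3.0000e-02  3.3000e+01] q6 1.1 F [-1.3  0.9  0.9] M [0.27 0.2  0.02] op 0.129
delta [-0.8 -0.1 -0. ] [-4.0000e-04 -3.0000e-04  1.0855e+00]
```

View pics/s1.png

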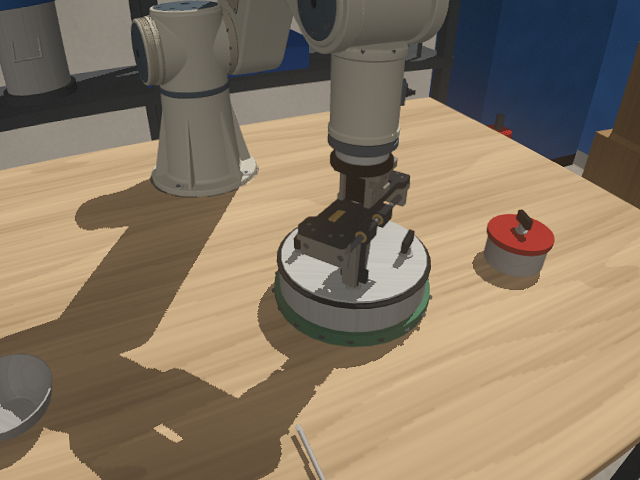

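Request:
drive_tool(
  moves=[
    [0,0,0,0,0,0.08],
    [0,0,0,0,0,0.18],
    [0,0,0,0,0,0.28],
    [0,0,0,0,0,0.38],
    [0,0,0,0,0,0.48],
    [0,0,0,0,0,0.58],
    [0,0,0,0,0,0.68],
    [0,0,0,0,0,0.78],
  ],
)

```text
time: 3.8
tool_pos: [0.6095, 0.0642, 0.0956]
eef_rot: [3.141, -0.0, -0.209]
force: [-0.0, 0.2, -0.6]
opening: 0.131
```

```bash
python3 - <<'E'
from h import *
delta([.6087,.0642,.096],-29.2)
E
```

```text
t 3.8 pos [0.6095 0.0642 0.0956] rot [ 1.7999e+02 -2.0000e-02 -1.1960e+01] q6 1.88 F [-0.   0.2 -0.6] M [ 0.   -0.02  0.09] op 0.131
delta [-0.8  0.2 -0.4] [ 1.000e-04 -4.000e-04  3.009e-01]
```

Request:
drive_tool(
  moves=[
    [0,0,0,0,0,0.08],
    [0,0,0,0,0,0.16],
    [0,0,0,0,0,0.23],
    [0,0,0,0,0,0.28],
    [0,0,0,0,0,0.31],
    [0,0,0,0,0,0.33],
    [0,0,0,0,0,0.35],
  ],
)

```text
time: 4.38
tool_pos: [0.6095, 0.0641, 0.0955]
eef_rot: [3.141, -0.0, -0.555]
force: [0.8, -1.5, -0.9]
opening: 0.129
```

```bash
python3 - <<'E'
from h import *
delta([.6087,.0642,.096],-29.2)
E
```

```text
t 4.38 pos [0.6095 0.0641 0.0955] rot [ 1.7999e+02 -2.0000e-02 -3.1790e+01] q6 2.23 F [ 0.8 -1.5 -0.9] M [-0.15 -0.14  0.12] op 0.129
delta [-0.7  0.3 -0.5] [ 0.0001 -0.0004 -0.0452]
```

Request:
drive_tool(
  moves=[
    [0,0,0,0,0,0.03],
    [0,0,0,0,0,0.06],
    [0,0,0,0,0,0.06],
  ],
)

```text
time: 4.63
tool_pos: [0.6094, 0.0641, 0.0955]
eef_rot: [3.141, -0.0, -0.615]
force: [0.9, -1.4, -1.0]
opening: 0.127
```

```bash
python3 - <<'E'
from h import *
delta([.6087,.0642,.096],-29.2)
E
```

```text
t 4.63 pos [0.6094 0.0641 0.0955] rot [ 1.7998e+02 -2.0000e-02 -3.5240e+01] q6 2.29 F [ 0.9 -1.4 -1. ] M [-0.23 -0.13  0.18] op 0.127
delta [-0.7  0.3 -0.5] [ 0.0003 -0.0004 -0.1055]
```

Request:
drive_tool(
  moves=[
    [0,0,0,0,0,0.03],
    [0,0,0,0,0,0.06],
    [0,0,0,0,0,0.06],
    [0,0,0,0,0,0.06],
  ],
  grip_force=50,
)

```text
time: 4.97
tool_pos: [0.6093, 0.0638, 0.0955]
eef_rot: [3.141, -0.0, -0.672]
force: [-0.3, -3.3, -1.2]
opening: 0.13
```

```bash
python3 - <<'E'
from h import *
delta([.6087,.0642,.096],-29.2)
E
```

```text
t 4.97 pos [0.6093 0.0638 0.0955] rot [ 1.7996e+02 -3.0000e-02 -3.8490e+01] q6 2.35 F [-0.3 -3.3 -1.2] M [-0.75 -0.07  0.72] op 0.13
delta [-0.7  0.1 -0.5] [ 0.0008 -0.0004 -0.1621]
```

Request:
drive_tool(
  moves=[
    [0,0,0,0,0,0],
    [0,0,0,0,0,0],
    [0,0,0,0,0,0],
    [0,0,-20,0,0,0],
    [0,0,-50,0,0,0],
    [0,0,-85,0,0,0],
    [0,0,-120,0,0,0],
    [0,0,-125,0,0,0],
  ],
  hand=45,
)

```text
time: 5.63
tool_pos: [0.6125, 0.0649, 0.2272]
eef_rot: [-3.135, -0.006, -0.674]
force: [1.0, -0.3, 1.1]
opening: 0.449
```

```bash
python3 - <<'E'
from h import *
delta([.4695,.1422,.22],40)
E
```

```text
t 5.63 pos [0.6125 0.0649 0.2272] rot [-179.61   -0.35  -38.63] q6 2.35 F [ 1.  -0.3  1.1] M [ 0.07 -0.02  0.02] op 0.449
delta [-160.    28.9    6. ] [-0.0015 -0.0097 -1.3723]
```

Request:
drive_tool(
  moves=[
    [-15,3,0,0,0,-0.11],
    [-35,6,0,0,0,-0.23],
    [-58,10,0,0,0,-0.35],
    [-80,14,0,0,0,-0.47],
    [-100,18,0,0,0,-0.59],
    [-120,22,0,0,0,-0.71],
    [-140,25,0,0,0,-0.83],
    [-152,28,0,0,0,-0.94],
  ],
)

```text
time: 6.3
tool_pos: [0.4714, 0.1382, 0.2204]
eef_rot: [-3.141, 0.0, 0.272]
force: [0.7, -0.7, -0.2]
opening: 0.449
```

Request:
drive_tool(
  moves=[
    [0,0,0,0,0,-0.11],
    [0,0,0,0,0,-0.23],
    [0,0,0,0,0,-0.34],
    [0,0,0,0,0,-0.41],
    [0,0,0,0,0,-0.43],
    [0,0,0,0,0,-0.43],
    [0,0,0,0,0,-0.43],
  ],
)

```text
time: 6.88
tool_pos: [0.4731, 0.1374, 0.2205]
eef_rot: [-3.141, -0.0, 0.693]
force: [-0.0, -0.2, 1.2]
opening: 0.452
```

```bash
python3 - <<'E'
from h import *
delta([.4695,.1422,.22],40)
cal=imaging.calibration("wrist"); im=imaging.camera("wrist"); cv2.imwrite("pics/w2.png",im[:,:,::-1])
for t in (30,45):
    m,o=bars(im,cal,t,amin=150)
    print(t)
    for x in o: print(*x)
cal=imaging.calibration("top"); im=imaging.camera("top"); cv2.imwrite("pics/t2.png",im[:,:,::-1])
E
```

```text
t 6.88 pos [0.4731 0.1374 0.2205] rot [-179.99   -0.     39.73] q6 1.16 F [-0.  -0.2  1.2] M [-0.03 -0.03  0.  ] op 0.452
delta [ 0.4 -6.   0.5] [-0.0002 -0.     -0.0046]
30
[0.5782 0.173 ] 900 [370.  87.] (41, 11) 129.9
[0.4702 0.1433] 655 [306. 226.] (42, 9) 39.8
[0.224  0.2916] 396 [  6. 328.] (38, 15) 20.7
[0.3695 0.0226] 159 [339. 394.] (44, 5) 130.7
45
[0.5781 0.173 ] 958 [370.  87.] (41, 14) 129.9
[0.4701 0.1431] 688 [306. 227.] (42, 11) 39.4
[0.3691 0.0233] 174 [338. 393.] (44, 7) 130.2
```

View pics/w2.png

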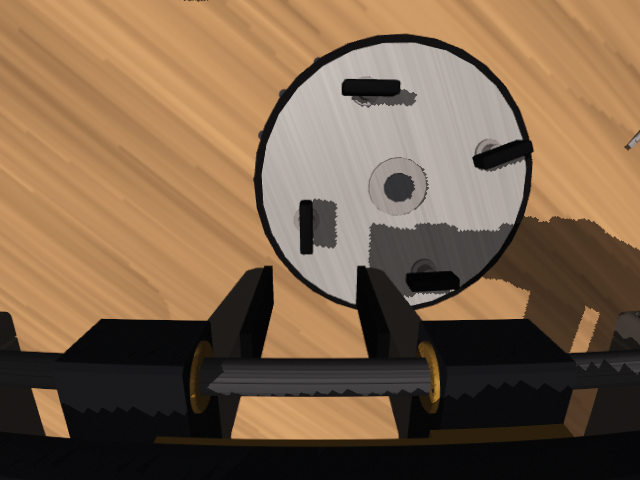

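View pics/t2.png

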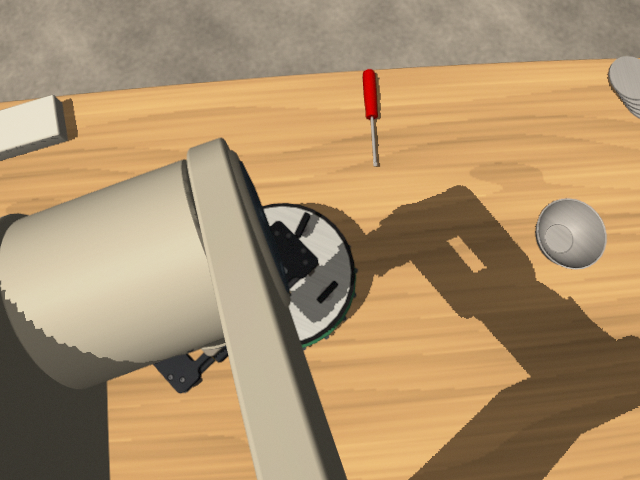

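Request:
drive_tool(
  moves=[
    [1.5,-6.5,30,0,0,0],
    [1.5,-6.5,65,0,0,0],
    [1.5,-6.5,95,0,0,0],
    [1.5,-6.5,112,0,0,0],
    [1.5,-6.5,121,0,0,0],
    [1.5,-6.5,125,0,0,0],
    [1.5,-6.5,125,0,0,0],
  ],
)

```text
time: 7.57
tool_pos: [0.4701, 0.1432, 0.0953]
eef_rot: [-3.141, 0.001, 0.695]
force: [0.7, 0.3, 0.8]
opening: 0.451
```

Request:
drive_tool(
  moves=[
    [0,0,0,0,0,0],
    [0,0,0,0,0,0],
    [0,0,0,0,0,0],
    [0,0,0,0,0,0],
    [0,0,0,0,0,0],
    [0,0,0,0,0,0],
  ],
  hand=0,
  grip_force=45,
)

```text
time: 8.07
tool_pos: [0.4703, 0.1434, 0.096]
eef_rot: [3.142, -0.001, 0.696]
force: [-1.3, 2.1, 0.2]
opening: 0.12
```

```bash
python3 - <<'E'
from h import *
delta([.4702,.1432,.096],-29.2)
E
```

```text
t 8.07 pos [0.4703 0.1434 0.096 ] rot [ 1.800e+02 -4.000e-02  3.986e+01] q6 1.17 F [-1.3  2.1  0.2] M [0.21 0.07 0.02] op 0.12
delta [-0.2  0.1 -0. ] [-3.0000e-04 -6.0000e-04  1.2053e+00]
```

Request:
drive_tool(
  moves=[
    [0,0,0,0,0,0.08],
    [0,0,0,0,0,0.18],
    [0,0,0,0,0,0.29],
    [0,0,0,0,0,0.4],
    [0,0,0,0,0,0.51],
    [0,0,0,0,0,0.62],
    [0,0,0,0,0,0.73],
    [0,0,0,0,0,0.83],
  ],
)

```text
time: 8.73
tool_pos: [0.4703, 0.1433, 0.0957]
eef_rot: [-3.141, -0.001, -0.14]
force: [0.3, 0.1, -1.1]
opening: 0.12
```

Request:
drive_tool(
  moves=[
    [0,0,0,0,0,0.1],
    [0,0,0,0,0,0.2],
    [0,0,0,0,0,0.28],
    [0,0,0,0,0,0.34],
    [0,0,0,0,0,0.39],
    [0,0,0,0,0,0.43],
    [0,0,0,0,0,0.45],
    [0,0,0,0,0,0.45],
  ],
)

```text
time: 9.4
tool_pos: [0.4702, 0.1432, 0.0956]
eef_rot: [-3.142, -0.0, -0.584]
force: [0.6, -0.3, -1.5]
opening: 0.122
```

```bash
python3 - <<'E'
from h import *
delta([.4702,.1432,.096],-29.2)
E
```

```text
t 9.4 pos [0.4702 0.1432 0.0956] rot [-1.7999e+02 -1.0000e-02 -3.3490e+01] q6 2.45 F [ 0.6 -0.3 -1.5] M [ 0.05 -0.16  0.09] op 0.122
delta [ 0.   0.  -0.4] [-0.0001 -0.0002 -0.0748]
```

Request:
drive_tool(
  moves=[
    [0,0,0,0,0,0.03],
    [0,0,0,0,0,0.06],
    [0,0,0,0,0,0.09],
    [0,0,0,0,0,0.09],
    [0,0,0,0,0,0.09],
  ],
)

```text
time: 9.82
tool_pos: [0.4703, 0.1435, 0.0956]
eef_rot: [-3.141, -0.0, -0.672]
force: [0.6, 2.9, -1.5]
opening: 0.125
```

```bash
python3 - <<'E'
from h import *
delta([.4702,.1432,.096],-29.2)
E
```

```text
t 9.82 pos [0.4703 0.1435 0.0956] rot [-1.7997e+02 -1.0000e-02 -3.8500e+01] q6 2.54 F [ 0.6  2.9 -1.5] M [ 0.57 -0.09  0.62] op 0.125
delta [ 0.1  0.3 -0.4] [-4.000e-04 -1.000e-04 -1.623e-01]
```

Request:
drive_tool(
  moves=[
    [0,0,0,0,0,0],
    [0,0,0,0,0,0],
    [0,0,0,0,0,0],
    [0,0,-20,0,0,0],
    [0,0,-50,0,0,0],
    [0,0,-85,0,0,0],
    [0,0,-120,0,0,0],
    [0,0,-125,0,0,0],
  ],
  hand=45,
)

```text
time: 10.48
tool_pos: [0.4729, 0.1439, 0.2262]
eef_rot: [-3.135, -0.005, -0.674]
force: [1.4, -0.3, 0.4]
opening: 0.45
```

Request:
drive_tool(
  moves=[
    [0,0,0,0,0,-0.1],
    [0,0,0,0,0,-0.22],
    [0,0,0,0,0,-0.34],
    [0,0,0,0,0,-0.46],
    [0,0,0,0,0,-0.58],
    [0,0,0,0,0,-0.7],
    [0,0,0,0,0,-0.82],
    [0,0,0,0,0,-0.94],
  ],
)

```text
time: 11.15
tool_pos: [0.4698, 0.143, 0.2201]
eef_rot: [3.142, 0.001, 0.272]
force: [-0.2, 0.1, 0.2]
opening: 0.45
```

Request:
drive_tool(
  moves=[
    [0,0,0,0,0,-0.12],
    [0,0,0,0,0,-0.24],
    [0,0,0,0,0,-0.36],
    [0,0,0,0,0,-0.48],
    [0,0,0,0,0,-0.6],
    [0,0,0,0,0,-0.72],
    [0,0,0,0,0,-0.84],
    [0,0,0,0,0,-0.94],
  ],
)

```text
time: 11.82
tool_pos: [0.4698, 0.143, 0.2201]
eef_rot: [-3.141, 0.001, 1.212]
force: [0.2, -0.2, 0.9]
opening: 0.452
```

```bash
python3 - <<'E'
from h import *
delta([.5782,.1725,.22],129.8)
E
```

```text
t 11.82 pos [0.4698 0.143  0.2201] rot [-1.7997e+02  3.0000e-02  6.9440e+01] q6 0.65 F [ 0.2 -0.2  0.9] M [-0.06 -0.03 -0.02] op 0.452
delta [65.7 91.1 -0. ] [-7.0000e-04  2.0000e-04 -1.0535e+00]
```

Request:
drive_tool(
  moves=[
    [8,11,0,0,0,-0.12],
    [17,23,0,0,0,-0.24],
    [26,35,0,0,0,-0.36],
    [35,48,0,0,0,-0.48],
    [44,61,0,0,0,-0.6],
    [53,74,0,0,0,-0.72],
    [61,85,0,0,0,-0.84],
    [66,91,0,0,0,-0.95],
  ],
)

```text
time: 12.48
tool_pos: [0.5798, 0.1724, 0.2199]
eef_rot: [-3.141, 0.0, 2.162]
force: [-0.5, -0.3, 0.5]
opening: 0.45
```

Request:
drive_tool(
  moves=[
    [0,0,0,0,0,-0.07],
    [0,0,0,0,0,-0.1],
    [0,0,0,0,0,-0.1],
    [0,0,0,0,0,-0.1],
  ],
)

```text
time: 12.82
tool_pos: [0.5784, 0.1722, 0.22]
eef_rot: [-3.141, -0.0, 2.255]
force: [-0.2, -0.3, -0.4]
opening: 0.452
```

```bash
python3 - <<'E'
from h import *
cal=imaging.calibration("wrist"); im=imaging.camera("wrist"); cv2.imwrite("pics/w3.png",im[:,:,::-1])
for t in (30,45):
    m,o=bars(im,cal,t,amin=150)
    print(t)
    for x in o: print(*x)
delta([.5782,.1725,.096],129.8)
E
```

```text
30
[0.5641 0.3403] 1096 [451.  36.] (69, 23) 176.5
[0.4701 0.1444] 1035 [180. 168.] (40, 19) 151.4
[0.5774 0.1739] 647 [315. 226.] (42, 9) 129.4
45
[0.5661 0.3397] 1709 [453.  39.] (78, 27) 177.7
[0.4703 0.1446] 1073 [180. 168.] (40, 20) 152.0
[0.5774 0.1736] 692 [315. 227.] (42, 11) 128.8
t 12.87 pos [0.5784 0.1722 0.2202] rot [-1.7997e+02 -1.0000e-02  1.2917e+02] q6 -0.4 F [-0.2 -0.4  0.5] M [ 0.   -0.15  0.01] op 0.45
delta [3.000e-01 1.000e-01 1.242e+02] [-0.0006 -0.0002 -0.011 ]
```

View pics/w3.png

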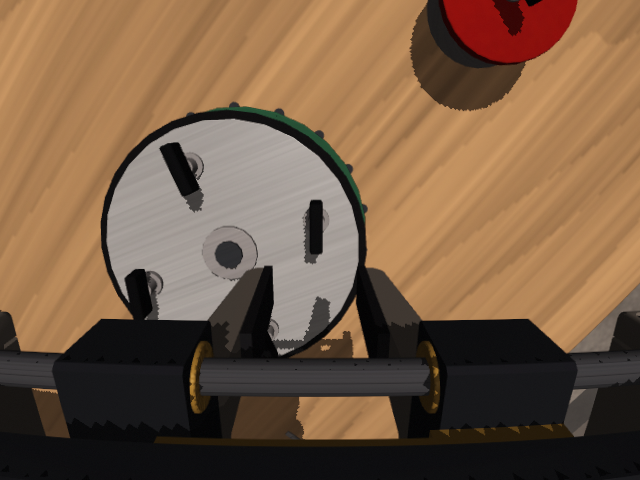

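Request:
drive_tool(
  moves=[
    [2,0,30,0,0,0],
    [2,0,65,0,0,0],
    [2,0,95,0,0,0],
    [2,0,112,0,0,0],
    [2,0,121,0,0,0],
    [2,0,125,0,0,0],
    [2,0,125,0,0,0],
  ],
)

```text
time: 13.45
tool_pos: [0.5774, 0.1739, 0.0954]
eef_rot: [-3.141, -0.0, 2.255]
force: [-0.4, -0.1, 0.7]
opening: 0.45
```

Request:
drive_tool(
  moves=[
    [0,0,0,0,0,0],
    [0,0,0,0,0,0],
    [0,0,0,0,0,0],
    [0,0,0,0,0,0],
    [0,0,0,0,0,0],
    [0,0,0,0,0,0],
  ],
  hand=0,
  grip_force=45,
)

```text
time: 13.95
tool_pos: [0.5779, 0.1741, 0.0961]
eef_rot: [3.14, 0.0, 2.256]
force: [1.5, -0.1, 0.6]
opening: 0.113
```

```bash
python3 - <<'E'
from h import *
delta([.5774,.1737,.096],60.8)
E
```

```text
t 13.95 pos [0.5779 0.1741 0.0961] rot [1.7993e+02 2.0000e-02 1.2924e+02] q6 -0.39 F [ 1.5 -0.1  0.6] M [ 0.08 -0.2  -0.04] op 0.113
delta [-0.  -0.7  0.1] [ 1.3000e-03 -3.0000e-04  1.1946e+00]
```

Need 1.195 plus ~0.16 over.

Request:
drive_tool(
  moves=[
    [0,0,0,0,0,0.08],
    [0,0,0,0,0,0.18],
    [0,0,0,0,0,0.29],
    [0,0,0,0,0,0.4],
    [0,0,0,0,0,0.51],
    [0,0,0,0,0,0.62],
    [0,0,0,0,0,0.73],
    [0,0,0,0,0,0.83],
  ],
)

```text
time: 14.62
tool_pos: [0.5782, 0.1742, 0.0959]
eef_rot: [3.14, -0.001, 1.42]
force: [2.2, 0.9, -0.4]
opening: 0.112
```

Request:
drive_tool(
  moves=[
    [0,0,0,0,0,0.1],
    [0,0,0,0,0,0.2],
    [0,0,0,0,0,0.28],
    [0,0,0,0,0,0.34],
    [0,0,0,0,0,0.39],
    [0,0,0,0,0,0.43],
    [0,0,0,0,0,0.47],
    [0,0,0,0,0,0.47],
  ],
)

```text
time: 15.28
tool_pos: [0.5786, 0.174, 0.0958]
eef_rot: [3.14, -0.001, 0.955]
force: [4.5, -0.3, -2.9]
opening: 0.122
```

```bash
python3 - <<'E'
from h import *
delta([.5774,.1737,.096],60.8)
E
```

```text
t 15.28 pos [0.5786 0.174  0.0958] rot [ 1.7989e+02 -8.0000e-02  5.4710e+01] q6 0.91 F [ 4.5 -0.3 -2.9] M [-0.06 -0.84  0.37] op 0.122
delta [-0.9 -0.8 -0.2] [ 0.002  -0.0013 -0.1063]
```

Request:
drive_tool(
  moves=[
    [0,0,0,0,0,0.02],
    [0,0,0,0,0,0.04],
    [0,0,0,0,0,0.05],
    [0,0,0,0,0,0.05],
  ],
)

```text
time: 15.62
tool_pos: [0.5788, 0.1739, 0.096]
eef_rot: [3.139, -0.002, 0.907]
force: [6.2, -1.3, -3.0]
opening: 0.127
```

```bash
python3 - <<'E'
from h import *
delta([.5774,.1737,.096],60.8)
E
```

```text
t 15.62 pos [0.5788 0.1739 0.096 ] rot [ 1.7987e+02 -9.0000e-02  5.1970e+01] q6 0.95 F [ 6.2 -1.3 -3. ] M [-0.23 -1.13  0.59] op 0.127
delta [-1.  -1.  -0.1] [ 0.0023 -0.0014 -0.154 ]
```

Request:
drive_tool(
  moves=[
    [0,0,0,0,0,0],
    [0,0,0,0,0,0],
    [0,0,0,0,0,0],
    [0,0,-20,0,0,0],
    [0,0,-50,0,0,0],
    [0,0,-85,0,0,0],
    [0,0,-120,0,0,0],
    [0,0,-125,0,0,0],
  ],
  hand=45,
)

```text
time: 16.28
tool_pos: [0.5798, 0.1748, 0.2268]
eef_rot: [3.137, -0.006, 0.906]
force: [2.1, 0.1, 0.8]
opening: 0.449
```

```bash
python3 - <<'E'
from h import *
delta([.5005,.0337,.22],132)
E
```

```text
t 16.28 pos [0.5798 0.1748 0.2268] rot [179.76  -0.37  51.91] q6 0.95 F [2.1 0.1 0.8] M [-0.01 -0.09  0.03] op 0.449
delta [-160.1   24.6    5.9] [ 0.0079 -0.0024 -1.3978]
```

Request:
drive_tool(
  moves=[
    [-15,3,0,0,0,-0.11],
    [-35,6,0,0,0,-0.23],
    [-58,10,0,0,0,-0.35],
    [-80,14,0,0,0,-0.47],
    [-100,17,0,0,0,-0.59],
    [-120,20,0,0,0,-0.71],
    [-140,23,0,0,0,-0.83],
    [-158,25,0,0,0,-0.94],
  ],
)

```text
time: 16.95
tool_pos: [0.4983, 0.0333, 0.2202]
eef_rot: [-3.14, -0.0, 1.852]
force: [-0.8, 0.7, 0.4]
opening: 0.449
```

Request:
drive_tool(
  moves=[
    [0,0,0,0,0,-0.11],
    [0,0,0,0,0,-0.23],
    [0,0,0,0,0,-0.34],
    [0,0,0,0,0,-0.42],
    [0,0,0,0,0,-0.455],
    [0,0,0,0,0,-0.455],
    [0,0,0,0,0,-0.455],
  ],
)

```text
time: 17.53
tool_pos: [0.4992, 0.0342, 0.2203]
eef_rot: [-3.141, -0.001, 2.299]
force: [-0.5, 0.4, 0.3]
opening: 0.447
```

```bash
python3 - <<'E'
from h import *
cal=imaging.calibration("wrist"); im=imaging.camera("wrist"); cv2.imwrite("pics/w4.png",im[:,:,::-1])
for t in (30,45):
    m,o=bars(im,cal,t,amin=150)
    print(t)
    for x in o: print(*x)
delta([.5005,.0337,.096],132)
E
```

```text
30
[0.5554 0.3023] 1184 [618.  13.] (43, 24) 34.2
[0.4684 0.1423] 959 [384.  92.] (39, 12) 149.7
[0.4991 0.0342] 656 [315. 229.] (42, 10) 131.1
45
[0.556  0.3021] 1349 [618.  14.] (43, 24) 32.3
[0.4684 0.1419] 1026 [383.  92.] (40, 16) 149.6
[0.4994 0.034 ] 695 [315. 229.] (42, 12) 131.8
t 17.58 pos [0.4993 0.0342 0.2204] rot [-1.7998e+02 -3.0000e-02  1.3174e+02] q6 -0.66 F [-0.  -0.5 -0.7] M [-0.01 -0.11  0.01] op 0.452
delta [ -1.3   0.6 124.4] [-0.0004 -0.0005 -0.0046]
```

View pics/w4.png

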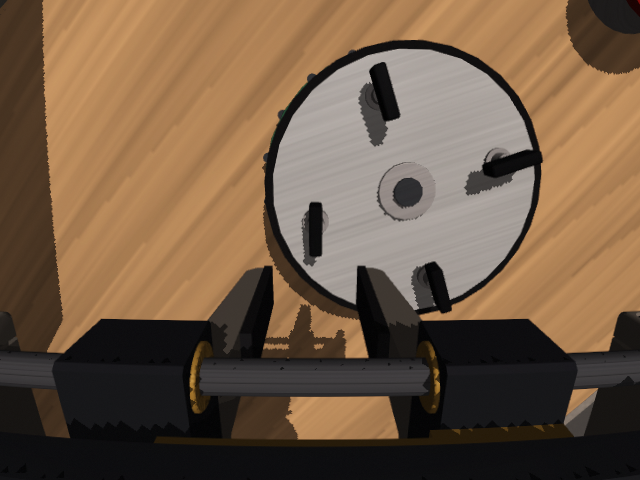

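Request:
drive_tool(
  moves=[
    [0,0,30,0,0,0],
    [0,0,65,0,0,0],
    [0,0,95,0,0,0],
    [0,0,112,0,0,0],
    [0,0,121,0,0,0],
    [0,0,125,0,0,0],
    [0,0,125,0,0,0],
  ],
)

```text
time: 18.17
tool_pos: [0.4995, 0.0342, 0.0953]
eef_rot: [-3.141, -0.001, 2.3]
force: [-0.6, -0.5, 1.1]
opening: 0.454
```

Request:
drive_tool(
  moves=[
    [0,0,0,0,0,0],
    [0,0,0,0,0,0],
    [0,0,0,0,0,0],
    [0,0,0,0,0,0],
    [0,0,0,0,0,0],
    [0,0,0,0,0,0],
  ],
  hand=0,
  grip_force=45,
)

```text
time: 18.67
tool_pos: [0.4999, 0.0342, 0.096]
eef_rot: [3.141, 0.001, 2.301]
force: [-0.5, -0.4, 1.1]
opening: 0.12
```

Request:
drive_tool(
  moves=[
    [0,0,0,0,0,0.08],
    [0,0,0,0,0,0.18],
    [0,0,0,0,0,0.29],
    [0,0,0,0,0,0.4],
    [0,0,0,0,0,0.51],
    [0,0,0,0,0,0.62],
    [0,0,0,0,0,0.73],
    [0,0,0,0,0,0.83],
  ],
)

```text
time: 19.33
tool_pos: [0.4995, 0.0342, 0.0956]
eef_rot: [-3.141, 0.0, 1.465]
force: [0.2, -0.2, -0.8]
opening: 0.119
```

Request:
drive_tool(
  moves=[
    [0,0,0,0,0,0.1],
    [0,0,0,0,0,0.2],
    [0,0,0,0,0,0.29],
    [0,0,0,0,0,0.37],
    [0,0,0,0,0,0.44],
    [0,0,0,0,0,0.49],
    [0,0,0,0,0,0.52],
    [0,0,0,0,0,0.52],
  ],
)

```text
time: 20.0
tool_pos: [0.4989, 0.0343, 0.0953]
eef_rot: [-3.141, 0.001, 0.95]
force: [-0.2, 1.5, -1.3]
opening: 0.121
```

```bash
python3 - <<'E'
from h import *
delta([.4993,.0342,.096],60.8)
E
```

```text
t 20.0 pos [0.4989 0.0343 0.0953] rot [-1.7994e+02  4.0000e-02  5.4440e+01] q6 0.69 F [-0.2  1.5 -1.3] M [0.18 0.31 0.41] op 0.121
delta [ 0.2  0.3 -0.7] [-0.001   0.0007 -0.1111]
```

Request:
drive_tool(
  moves=[
    [0,0,0,0,0,0.02],
    [0,0,0,0,0,0.04],
    [0,0,0,0,0,0.05],
    [0,0,0,0,0,0.05],
  ],
)

```text
time: 20.33
tool_pos: [0.4989, 0.0342, 0.0954]
eef_rot: [-3.141, 0.001, 0.901]
force: [-2.3, 1.4, -2.2]
opening: 0.128
```

```bash
python3 - <<'E'
from h import *
delta([.4993,.0342,.096],60.8)
E
```

```text
t 20.33 pos [0.4989 0.0342 0.0954] rot [-1.7995e+02  5.0000e-02  5.1610e+01] q6 0.74 F [-2.3  1.4 -2.2] M [0.18 0.71 0.67] op 0.128
delta [ 0.2  0.3 -0.6] [-0.001   0.0008 -0.1604]
```

Request:
drive_tool(
  moves=[
    [0,0,0,0,0,0],
    [0,0,0,0,0,0],
    [0,0,0,0,0,0],
    [0,0,-20,0,0,0],
    [0,0,-50,0,0,0],
    [0,0,-85,0,0,0],
    [0,0,-120,0,0,0],
    [0,0,-125,0,0,0],
  ],
  hand=45,
)

```text
time: 21.0
tool_pos: [0.5031, 0.0344, 0.2266]
eef_rot: [3.135, -0.006, 0.9]
force: [0.6, -0.3, 1.3]
opening: 0.45
```

```bash
python3 - <<'E'
from h import *
delta([.45,-.25,.22],52)
E
```

```text
t 21.0 pos [0.5031 0.0344 0.2266] rot [179.6   -0.36  51.59] q6 0.74 F [ 0.6 -0.3  1.3] M [-0.07 -0.05  0.01] op 0.45
delta [-255.9  135.     5.9] [ 0.0069 -0.0063 -0.0071]
```

Move aside so the top camera sees the cover.

Request:
drive_tool(
  moves=[
    [-25,13,0,0,0,0],
    [-58,30,0,0,0,0],
    [-90,47,0,0,0,0],
    [-122,64,0,0,0,0],
    [-154,81,0,0,0,0],
    [-186,98,0,0,0,0],
    [-218,115,0,0,0,0],
    [-250,132,0,0,0,0],
  ],
)

```text
time: 21.67
tool_pos: [0.4474, -0.2456, 0.2205]
eef_rot: [3.141, -0.0, 0.9]
force: [-0.3, -0.1, -0.4]
opening: 0.454
```

Request:
drive_tool(
  moves=[
    [-10,5,0,0,0,0],
    [-10,5,0,0,0,0],
    [-10,5,0,0,0,0],
  ],
)

```text
time: 21.92
tool_pos: [0.4454, -0.2547, 0.2203]
eef_rot: [-3.141, -0.0, 0.899]
force: [0.3, 1.0, -0.6]
opening: 0.45
```

```bash
python3 - <<'E'
from h import *
cal=imaging.calibration("top"); im=imaging.camera("top"); cv2.imwrite("pics/t5.png",im[:,:,::-1])
for t in (30,45):
    m,o=bars(im,cal,t,z=.110)
    print(t)
    for x in o: print(*x)
im=imaging.camera("scene"); cv2.imwrite("pics/s5.png",im[:,:,::-1])
E
```

```text
30
[0.5908 0.1898] 153 [224. 242.] (123, 20) 146.0
[0.6076 0.0644] 147 [302. 225.] (40, 10) 151.8
[ 0.4711 -0.4218] 2027 [612. 285.] (241, 106) 149.2
[0.5867 0.0079] 97 [339. 235.] (79, 10) 29.2
[ 0.5354 -0.4758] 132 [635. 243.] (31, 21) 141.5
[0.5766 0.1723] 138 [235. 249.] (41, 9) 59.3
[ 0.5176 -0.3921] 165 [590. 258.] (46, 14) 137.6
[0.5767 0.4114] 227 [ 87. 261.] (37, 17) 163.6
[0.4677 0.0328] 338 [329. 312.] (177, 46) 135.0
[ 0.4705 -0.3459] 246 [568. 289.] (47, 20) 98.1
[0.4984 0.0329] 139 [328. 292.] (37, 10) 60.5
[0.4559 0.1713] 191 [240. 327.] (126, 22) 47.6
[ 0.4321 -0.3203] 211 [557. 315.] (56, 23) 119.6
[0.468  0.1426] 137 [258. 318.] (37, 9) 150.2
[ 0.3796 -0.3805] 166 [599. 345.] (52, 24) 28.5
[ 0.3842 -0.3569] 89 [584. 344.] (29, 9) 56.5
[ 0.3467 -0.3299] 281 [572. 370.] (107, 38) 41.8
45
[0.5207 0.0892] 1379 [290. 281.] (226, 225) 98.6
[0.6081 0.064 ] 162 [302. 225.] (41, 11) 152.5
[ 0.4356 -0.3886] 7079 [597. 310.] (294, 144) 147.0
[0.5695 0.3371] 132 [132. 262.] (58, 17) 12.1
[0.577 0.173] 157 [235. 249.] (41, 11) 59.8
[0.5768 0.4111] 238 [ 87. 261.] (37, 21) 162.5
[ 0.4748 -0.3515] 374 [571. 286.] (67, 28) 117.5
[0.4989 0.0335] 161 [327. 292.] (38, 10) 60.5
[0.4679 0.1428] 168 [258. 318.] (38, 10) 149.2
```

View pics/t5.png

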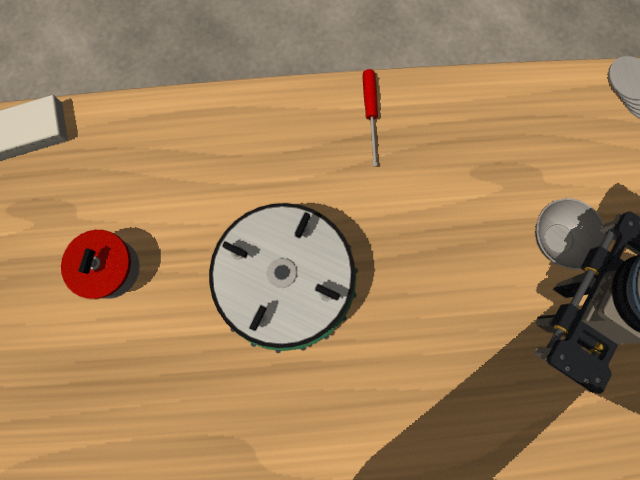

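View pics/s5.png

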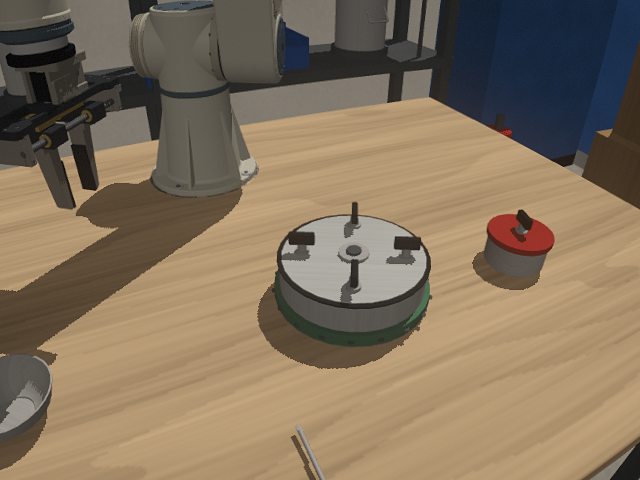

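```bash
python3 -c "
from workcell import arm
print(arm.job_done())"
```

```text
the job is handed in; nothing more can be done
None
```

I tightened all four T-handle screws clockwise to their stops and handed the job in at about 22 s of the 62 s allowed.

- **Order:** I started with the screw on the far right of the cover, seen from the robot. Next came the one diagonally opposite it (near left), then the far left, then the near right. No two neighbours were tightened while both screws opposite them were still loose.
- **Stops:** I turned each screw 6–9° past the expected end angle. The turning moment rose from about 0.1 N m of running friction to about 0.6–0.7 N m, so each one is against its hard stop.
- **Final top picture:** The four bars lie at 152°, 150°, 59.5° and 60.5°. The directions to the cover's middle are about 150.8° and 60.8°, so all agree within about 1.5°, which is as well as I can measure.
- **Scene:** The base did not visibly shift. The fingers were open and clear of everything when I handed in. Tool forces while turning stayed at a few newtons.
- **Disagreements and gaps:** The wrist and top cameras differed by 1–2 mm, which is within their calibration. I did not measure how far the cover dropped.

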